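# Load the light-curing unit and switch it on

## Robot

A 6-joint arm with a two-finger parallel gripper is mounted at the origin on a cart in front of the work surface, level with it; the furniture and walls round the work are solid. World frame = base frame: x ahead of the robot, y to its left, z up, the work surface at z = 0. Lengths are in m, angles in rad, forces in N, time in s.
With the tool pointing down it reaches from about 0.375 to 0.975 m from the base axis. Payload 3.8 kg.
Tool frame: the origin (TCP) lies midway between the tips of the shut fingers; the grasp point (between the pads) lies 19 mm behind it; z points along the fingers, y is the line along which they close (so a half turn about z gives the same grasp; the last joint's range is limited). The gripper opens to 85 mm and grips with 20 to 120 N. Pads are 22 mm wide; open, the fingers measure 114 mm over their backs; the gripper's body (76 mm by 85 mm) begins 54 mm behind the grasp point. The pads swing forward as they close: fully open they stand 13 mm farther back than shut.
Start: joints at [-1.312, 0.264, 1.604, -0, 1.274, -0.037], TCP at [0.197, -0.646, 0.195] pointing down, gripper open.
Joint ranges: [-2.63, 2.63], [-0.94, 2.18], [0.31, 2.57], [-1.31, 4.45], [0, 2.66], [-2.55, 2.55]. Speed limits (rad/s): [2.57, 2.57, 3.14, 3.14, 3.14, 3.14].

## Interface

Orientations are given as a rotation vector (axis times angle).
In Python, from workcell import bot gives the robot as it stands.
- The arm moves only by the tool step_arm, never from a script. Its argument "motion" is a list of rows, each a list of 5 numbers: the finger opening in cm, from 0 to 8.54, then the shift along the tool's x, y, z in cm, then the turn about the tool's z in degrees. In form: [[claw, dx, dy, dz, twist], ...]. A call has 1 to 20 rows; each row is the pose to reach, as a shift and turn from the pose commanded when the call began, along the tool's axes at that moment; what a row does not reach only later rows make up. A row lasts 1/10 s, in which the tool goes at most 50 mm and 8.59 degrees, less where a joint would pass 70% of its speed; a pose out of reach is approached as far as the arm can. A call with a gripper value outside its range is refused whole. The fingers move at their own pace and stop on an object; "force" is the grip in N (left out, the last holds). Time passes only in rows, so rows that repeat a pose let the fingers close. It gives the time, the measured TCP pose, the force, the opening and the grip force at its end, in the units of the state.
- bot.read_state(): the state, without advancing time (a new reading comes with each control period).
- bot.read_camera(name): name is "scene" or "top" or "wrist"; returns (picture, depth): 400x640x3 uint8, red, green, blue; 400x640 float32, m along the optical axis (not along the pixel's ray), 0 where there is no reading.
- bot.calibration(name): a dict with "mtx" (3x3 intrinsics, pixels), "k1" (the pictures are not rectified: a ray, as slopes to the right and down, at radius r is drawn at 1 + k1 r^2 times it, then the intrinsics apply), "origin" and "orientation" of the camera in the world; the wrist camera has in their place "T_tool_cam" (4x4, takes a point from camera to tool coordinates, whose origin is the TCP and whose axes are the flange's). Camera axes: x right, y up, looking along -z (the intrinsics and any distortion apply to the point x, -y, -z); pixel columns grow to the right and rows downward; lengths in m; the calibration is good to about 2 mm. A picture is of the moment at which its call begins: read the wrist's pose just before it. calibration takes no time and is no camera call.
- bot.finish_job(): hands the job in; it is judged then, once.
The state is a dict: "time": time; "q": joint angles; "joint_vel": joint speeds; "joint_torque": joint torques, N m; "tool_pos": TCP position; "tcp_rot": TCP orientation; "wrist_force": force on the tool from outside, world axes, zero at the start; "torque": the same for the moment, N m; "width": opening from 0.0 (shut) to 1.0 (fully open); "grip_force": force on a finger pad.
Only numpy, scipy, OpenCV 4.12 (cv2) and the standard library are available. Lean on these libraries where they do the work, as an engineer would, in place of code of your own. Each camera call takes 0.05 s, during which the arm holds its last target. There are 200 camera calls.

## Task

Stand the white dental cast upright in the open drawer of the light-curing unit, setting it down rather than dropping it. Then slide the drawer gently fully shut, and only after that flip the red toggle switch on top of the unit over its centre so that it snaps to the on side (the green dot). Leave the two yellow casts where they are.

Things in the scene. Friction and masses are not known exactly. Their poses are not given: they have to be found in the camera images.
- cast_b: the white plaster dental cast, a horseshoe of teeth on a flat base, 56 x 58 x 32 mm, 0.1 kg or so, loose on the worktop; origin at the centre of its underside, z up, its sides square to x and y. Only the base, the lowest 16 mm, can be gripped: across y (58 mm) or x, fingertips near the worktop
- cast_a: a yellow plaster dental cast of the same shape and size, loose; not to be moved. Origin at the centre of its underside
- cast_c: another yellow plaster dental cast of the same shape and size, loose; not to be moved. Origin at the centre of its underside
- curing_unit: light-curing unit, a fixed white box 130 mm deep (x) x 160 mm wide (y) x 86 mm high with a drawer in front and a red toggle on top; origin at the centre of its underside. Its -x side is the front, towards the robot; +y is its left as the robot sees it
- drawer_tray (a joint): slide of the drawer, m: 0 fully shut, 0.115 fully out towards the unit's -x; it starts 0.100 to 0.115 out; moves against about 1.5 N of friction plus damping of 4 N per m/s and stays where it is left
- drawer_floor (a point): centre of the drawer's inner floor, top surface, 16 mm above the worktop; moves with the drawer, axes as the unit's. The tray is 100 mm (x) x 128 mm (y) inside, its side and back walls 12 mm high above the floor; the grey front panel, 10 mm thick, stands 52 mm above the floor, its inner face 51 mm to -x of this point. The opening in the unit leaves 48 mm above the floor
- drawer_lip (a point): middle of the front face of the black pull lip on the drawer's front panel, 90 mm long (y), 12 mm high and 11 mm proud of the panel, 54 mm above the worktop; moves with the drawer. Push here towards the unit's +x to shut it
- toggle (a joint): angle of the red toggle lever, rad: 0 is off, leaning 0.42 to the unit's +y (towards the black dot); 0.84 is on, leaning 0.42 to the unit's -y (towards the green dot); 0.42 is upright, the snap-over centre. A spring drives it away from the centre to the nearer stop; it takes about 3 N at the tip to move it
- toggle_tip (a point): top end of the red toggle lever, a bat handle 45 mm long from its pivot, 12 mm thick at the tip and 7 mm at the root
- toggle_pivot (a point): pivot of the toggle lever, 88 mm above the worktop on the flat top of the unit, axes as the unit's; the lever swings about the unit's x axis
Things that resemble listed ones, but are neither listed nor needed, are in the scene too. What is shaped like the cast_b but pink or purple is not meant.

How it is judged:
By the outcome, as a careful person would: the job done as asked, in the order asked, and still so for the second after the job is handed in, with the robot touching nothing.
It also fails if it takes over 64 s, if anything falls off the work surface, if the arm or the gripper's body presses on something with over 40 N, if the wrist force passes 120 N, or if a joint passes its speed limit or range.

## Working session

There is one attempt and no reset: what is moved stays moved. The work goes in short steps, Python scripts to look and compute and a tool call to move; the robot and the scene stay as the last step left them, time stands still between calls to the robot, and variables do not carry over. Pictures are saved under pics/ and viewed, at most 10 in all, crops included, and the job is handed in when it is done.

Besides the shell and the picture viewer there is one more tool, called after ">>>" by a JSON object that holds its "name" and its "arguments", one argument or row to a line. step_arm: Moves the arm, as the interface text tells. Its arguments: {"type":"object","properties":{"motion":{"type":"array","items":{"type":"array","items":{"type":"number"}}},"force":{"type":"number"}},"required":["motion"]}

```bash
mkdir -p pics
cat > h.py <<'E'
import numpy as np, cv2
from scipy.spatial.transform import Rotation as R
from workcell import bot
def pose(name):
    c=bot.calibration(name)
    if name=="wrist":
        s=bot.read_state(); T=np.eye(4); T[:3,:3]=R.from_rotvec(s["tcp_rot"]).as_matrix(); T[:3,3]=s["tool_pos"]
        return c,T@np.array(c["T_tool_cam"])
    o=np.array(c["orientation"],float); T=np.eye(4)
    T[:3,:3]=o if o.shape==(3,3) else R.from_rotvec(o).as_matrix(); T[:3,3]=c["origin"]; return c,T
def grab(name):
    c,T=pose(name); im,d=bot.read_camera(name); np.savez(f"{name}.npz",im=im,d=d,T=T,mtx=c["mtx"],k1=c["k1"]); return im,d
def cloud(name):
    z=np.load(f"{name}.npz"); h,w=z["d"].shape; K=z["mtx"]; u,v=np.meshgrid(np.arange(w),np.arange(h))
    p=cv2.undistortPoints(np.stack([u,v],-1).reshape(-1,1,2).astype(float),K,np.array([float(z["k1"]),0,0,0,0])).reshape(h,w,2)
    d=z["d"]; P=np.stack([p[...,0]*d,-p[...,1]*d,-d],-1)
    return z["im"],d,P@z["T"][:3,:3].T+z["T"][:3,3]
E
python3 - <<'E'
from h import *
for n in("scene","top"):
    print(bot.calibration(n)); im,d=grab(n); cv2.imwrite(f"pics/{n}.png",im[...,::-1])
print(bot.read_state())
E
```

```text
{'mtx': array([[378.49229569,   0.        , 317.44497264],
       [  0.        , 378.49229569, 198.24031796],
       [  0.        ,   0.        ,   1.        ]]), 'k1': -0.04552268300946781, 'origin': array([0.20619489, 0.64208278, 0.82683897]), 'orientation': array([ 0.26006842, -0.89993643, -2.41405125])}
{'mtx': array([[385.06332809,   0.        , 320.78956371],
       [  0.        , 385.06332809, 198.19482054],
       [  0.        ,   0.        ,   1.        ]]), 'k1': -4.229005172996349e-05, 'origin': array([0.36243917, 0.11593495, 1.06711735]), 'orientation': array([ 0.17055316, -0.16742073, -1.49019952])}
{'time': 0.1, 'q': array([-1.31188222e+00,  2.64666332e-01,  1.60526474e+00, -2.72654353e-05,
        1.27371354e+00, -3.69160280e-02]), 'joint_vel': array([ 0.00063849, -0.00161369, -0.00287622,  0.00095277,  0.00042964,
       -0.00109719]), 'joint_torque': array([ 1.82933738e-03, -5.16701746e+01, -3.68590021e+01,  1.25543161e-04,
        6.31603121e-03, -2.90889079e-05]), 'tool_pos': array([ 0.19657116, -0.6449577 ,  0.19397961]), 'tcp_rot': array([-3.10527194e+00, -4.62708570e-01,  3.97468257e-04]), 'wrist_force': array([ 0.060819  , -0.56692795, -0.48516176]), 'torque': array([ 0.01293419, -0.04101328,  0.0067292 ]), 'grip_force': 0.0, 'width': 0.9999148659231134}
```

View pics/top.png

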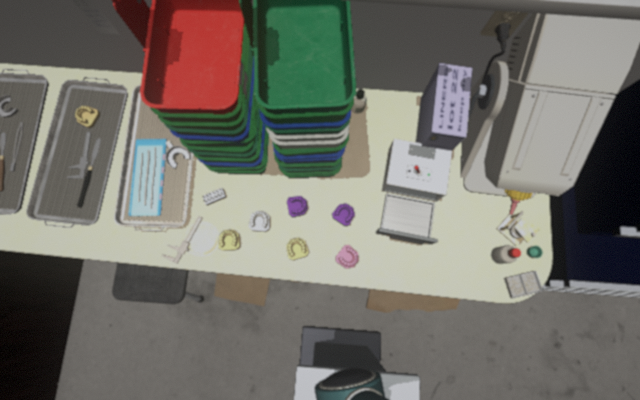

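View pics/scene.png

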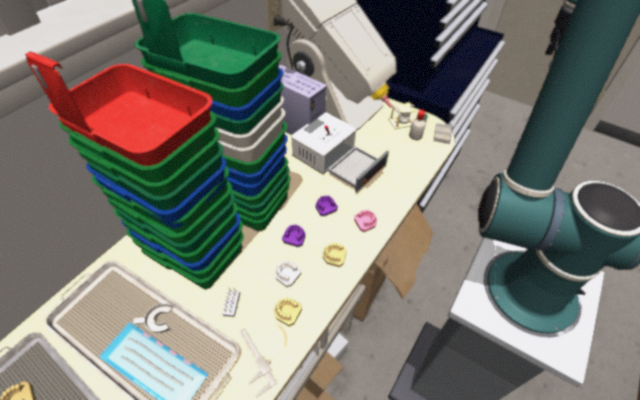

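The candidates for the cast are: white horseshoe on a base on the worktop at top (260,221), a white arch in the tray at (177,155), purple casts at (297,206) and (344,214), a pink one at (347,257), and yellow ones at (229,240) and (298,248). The first fits, being white, on a flat base and loose on the worktop. I'll confirm it in a crop and measure.

Run:
```python
from h import *
im,d,P=cloud("top")
for n,(u,v) in dict(cast=(260,221),tab=(275,235),box=(405,180),tray=(405,215),tog=(417,169)).items(): print(n,P[v,u].round(3))
def box(n,s,cx,cy,r=24,zlo=.004,zhi=.05):
    im,d,P=cloud(s); Q=P[cy-r:cy+r,cx-r:cx+r].reshape(-1,3); q=Q[(Q[:,2]>zlo)&(Q[:,2]<zhi)]
    rc=cv2.minAreaRect(q[:,:2].astype(np.float32)*1000); print(n,s,len(q),rc,"z95",np.percentile(q[:,2],98).round(4),"tab",np.median(Q[Q[:,2]<.006,2]).round(4))
box("cast","top",260,221,16,.006); box("cast","scene",288,273,20,.006)
a=cv2.resize(im[195:265,205:285],(480,420),interpolation=cv2.INTER_CUBIC); b=cv2.resize(im[130:250,370:460],(315,420),interpolation=cv2.INTER_CUBIC)
cv2.imwrite("pics/crop.png",np.hstack([a,b])[...,::-1])
# top of unit
Q=P[120:210,370:470].reshape(-1,3); q=Q[abs(Q[:,2]-.086)<.005]; print("unit",len(q),cv2.minAreaRect(q[:,:2].astype(np.float32)*1000),np.median(q[:,2]))
```

```text
cast [0.517 0.289 0.019]
tab [0.484 0.246 0.002]
box [ 0.643 -0.091  0.09 ]
tray [ 0.563 -0.109  0.02 ]
tog [ 0.664 -0.113  0.126]
cast top 381 ((525.3429565429688, 291.37701416015625), (57.75013732910156, 70.05475616455078), 87.12437438964844) z95 0.0333 tab -0.0
cast scene 479 ((518.4589233398438, 295.135009765625), (56.932254791259766, 56.33087158203125), 89.69869995117188) z95 0.0318 tab 0.0002
unit 2719 ((729.2083740234375, -158.32568359375), (208.98690795898438, 224.3325653076172), 83.32673645019531) 0.08674022266731629
```

View pics/crop.png

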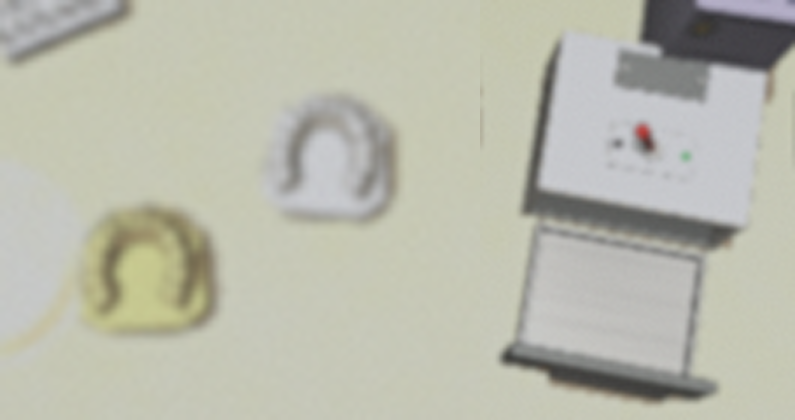

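```bash
cat >> h.py <<'E'
def ray(name,px,zp):
    z=np.load(f"{name}.npz"); p=cv2.undistortPoints(np.array(px,float).reshape(-1,1,2),z["mtx"],np.array([float(z["k1"]),0,0,0,0])).reshape(-1,2)
    r=np.c_[p[:,0],-p[:,1],-np.ones(len(p))]@z["T"][:3,:3].T; o=z["T"][:3,3]; return o+r*((zp-o[2])/r[:,2])[:,None]
E
cat > m.py <<'E'
from h import *
def comp(s,mask,seed):
    n,l=cv2.connectedComponents(mask.astype(np.uint8)); return l==l[seed[1],seed[0]]
def rect(s,n,seed,lo,hi):
    im,d,P=cloud(s); z=P[...,2]; m=comp(s,(z>lo)&(z<hi)&(d>0),seed); q=P[m][:,:2].astype(np.float32)*1000
    c,wh,a=cv2.minAreaRect(q); print(n,s,m.sum(),np.round(c,1),np.round(wh,1),round(a,1),"z",np.median(P[m][:,2]).round(4)); return m
E
python3 - <<'E'
from m import *
rect("top","unit",(405,180),.080,.094); rect("scene","unit",(325,142),.080,.094)
for n,px,z in [("top4",[(394.9,139.4),(454.3,150.6),(446.6,195.1),(386.6,184.3)],.086),("tray",[(387.1,195.1),(434.3,203.7),(380.9,229.4),(429.4,237.1)],.028)]:
    print(n,ray("top",px,z).round(4)[:,:2].tolist())
for s,b in(("top",(400,150,440,190)),("scene",(310,115,345,150))):
    im,d,P=cloud(s); x0,y0,x1,y1=b; I=im[y0:y1,x0:x1].astype(int); Q=P[y0:y1,x0:x1]
    m=(I[...,0]-I[...,1]>50); print(s,Q[m][np.argsort(-Q[m][:,2])][:8].round(3).tolist())
    g=(I[...,1]-I[...,0]>20); print("green",Q[g].mean(0).round(3),g.sum())
# cast
for s,c,r in(("top",(260,221),17),("scene",(288,273),20)):
    im,d,P=cloud(s); Q=P[c[1]-r:c[1]+r,c[0]-r:c[0]+r].reshape(-1,3)
    for lo,hi in((.008,.04),(.013,.02),(.024,.04)):
        q=Q[(Q[:,2]>lo)&(Q[:,2]<hi)][:,:2]; print(s,lo,len(q),np.percentile(q,[1,99],axis=0).round(4).tolist())
E
```

```text
unit top 2803 [ 774.5 -138.7] [160.5 310. ] 83.5 z 0.0868
unit scene 1543 [ 734.2 -130.9] [162.5 228.4] 83.5 z 0.0864
top4 [[0.7562, -0.0619], [0.7364, -0.2223], [0.6118, -0.202], [0.6292, -0.0441]]
tray [[0.6142, -0.056], [0.5996, -0.187], [0.5173, -0.0427], [0.5061, -0.1746]]
top [[0.669, -0.111, 0.135], [0.668, -0.112, 0.131], [0.665, -0.112, 0.131], [0.668, -0.11, 0.131], [0.665, -0.107, 0.13], [0.666, -0.11, 0.13], [0.671, -0.11, 0.129], [0.669, -0.108, 0.128]]
green [ 0.664 -0.152  0.09 ] 6
scene [[0.667, -0.107, 0.133], [0.665, -0.104, 0.132], [0.663, -0.107, 0.131], [0.671, -0.109, 0.13], [0.67, -0.106, 0.129], [0.668, -0.103, 0.128], [0.673, -0.106, 0.127], [0.666, -0.106, 0.127]]
green [ 0.666 -0.153  0.088] 1
top 0.008 374 [[0.4912, 0.2649], [0.5445, 0.3194]]
top 0.013 199 [[0.4909, 0.2649], [0.5449, 0.3202]]
top 0.024 122 [[0.5022, 0.2706], [0.5432, 0.3146]]
scene 0.008 466 [[0.4908, 0.2691], [0.5427, 0.3229]]
scene 0.013 242 [[0.4909, 0.268], [0.5427, 0.3227]]
scene 0.024 153 [[0.5007, 0.2728], [0.5419, 0.3179]]
```

```bash
cat >> h.py <<'E'
def go(x,y,z,yaw):
    s=bot.read_state(); M=R.from_rotvec(s["tcp_rot"]).as_matrix(); d=M.T@(np.array([x,y,z])-s["tool_pos"])*100
    a=np.degrees(np.arctan2(M[1,0],M[0,0])); print("t",round(s["time"],2),"pos",s["tool_pos"].round(4),"yaw",a.round(2),"tilt",M[:,2].round(4),"-> d",d.round(2),"twist",round(a-yaw,2))
E
python3 - <<'E'
from h import *
print(bot.calibration("wrist"))
go(.45,-.2,.24,0);go(.518,.29,.22,0)
E
```

```text
{'mtx': array([[294.25625122,   0.        , 316.55090172],
       [  0.        , 294.25625122, 200.56232051],
       [  0.        ,   0.        ,   1.        ]]), 'k1': 0.01459358768196448, 'T_tool_cam': array([[ 1.35708255e-03,  9.50970293e-01,  3.09279259e-01,
         7.98457169e-02],
       [ 9.99999071e-01, -1.25091923e-03, -5.41563192e-04,
        -2.58307053e-04],
       [-1.28127135e-04,  3.09279706e-01, -9.50971107e-01,
        -1.78378549e-01],
       [ 0.00000000e+00,  0.00000000e+00,  0.00000000e+00,
         1.00000000e+00]])}
t 0.1 pos [ 0.1966 -0.645   0.194 ] yaw 16.95 tilt [-6.e-04  2.e-03 -1.e+00] -> d [ 37.21 -35.18  -4.53] twist 16.95
t 0.1 pos [ 0.1966 -0.645   0.194 ] yaw 16.95 tilt [-6.e-04  2.e-03 -1.e+00] -> d [ 58.   -80.07  -2.43] twist 16.95
```

>>> {"name": "step_arm", "arguments": {
  "motion": [
    [8.5,37.2,-35.2,-4.5,17],
    [8.5,37.2,-35.2,-4.5,17],
    [8.5,37.2,-35.2,-4.5,17],
    [8.5,37.2,-35.2,-4.5,17],
    [8.5,37.2,-35.2,-4.5,17],
    [8.5,37.2,-35.2,-4.5,17],
    [8.5,37.2,-35.2,-4.5,17],
    [8.5,37.2,-35.2,-4.5,17],
    [8.5,37.2,-35.2,-4.5,17],
    [8.5,58,-80,-2.4,17],
    [8.5,58,-80,-2.4,17],
    [8.5,58,-80,-2.4,17],
    [8.5,58,-80,-2.4,17],
    [8.5,58,-80,-2.4,17],
    [8.5,58,-80,-2.4,17],
    [8.5,58,-80,-2.4,17],
    [8.5,58,-80,-2.4,17],
    [8.5,58,-80,-2.4,17],
    [8.5,58,-80,-2.4,17],
    [8.5,58,-80,-2.4,17]
  ]
}}

```text
time: 2.1
tool_pos: [0.5173, 0.2868, 0.2188]
tcp_rot: [3.141, -0.001, -0.001]
wrist_force: [0.0, -0.6, 0.1]
width: 0.994
grip_force: 0.0
```

Run:
```python
from m import *
im,d=grab("wrist"); cv2.imwrite("pics/w1.png",im[...,::-1])
im,d,P=cloud("wrist"); z=P[...,2]
print("table",np.median(z[abs(z)<.01]))
near=(abs(P[...,0]-.518)<.05)&(abs(P[...,1]-.293)<.045)
for lo,hi in((.006,.04),(.012,.019),(.024,.04)):
    q=P[near&(z>lo)&(z<hi)][:,:2]; print(lo,len(q),np.percentile(q,[.5,99.5],axis=0).round(4).tolist(),cv2.minAreaRect(q.astype(np.float32)*1000))
go(.518,.293,.1,0)
```

```text
table -0.00010937047351167184
0.006 1618 [[0.4933, 0.2677], [0.5485, 0.3222]] ((520.845458984375, 294.97149658203125), (57.54861831665039, 55.635963439941406), 89.96931457519531)
0.012 895 [[0.4931, 0.2677], [0.5479, 0.3222]] ((520.5536499023438, 294.9716796875), (57.54861831665039, 55.05242156982422), 89.96931457519531)
0.024 550 [[0.5037, 0.2723], [0.5453, 0.3182]] ((524.593017578125, 295.32110595703125), (41.917457580566406, 46.12847900390625), 0.5095446109771729)
t 2.15 pos [0.5181 0.2941 0.218 ] yaw 0.13 tilt [-0.     0.006 -1.   ] -> d [-1.00e-02  1.90e-01  1.18e+01] twist 0.13
```

View pics/w1.png

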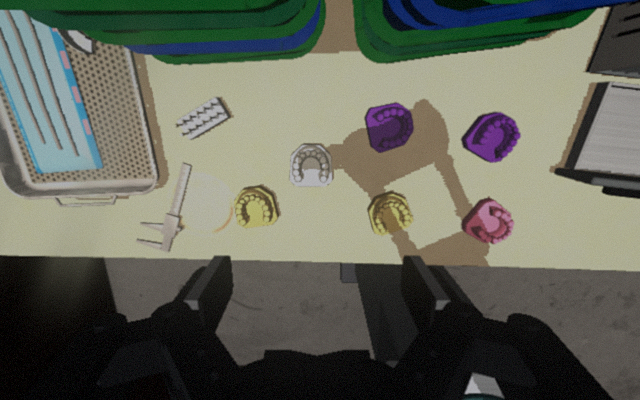

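Run:
```python
from m import *
im,d=grab("wrist")
im,d,P=cloud("wrist"); z=P[...,2]
near=(abs(P[...,0]-.518)<.05)&(abs(P[...,1]-.293)<.04)
for lo,hi in((.006,.04),(.012,.019),(.024,.04)):
    q=P[near&(z>lo)&(z<hi)][:,:2]; print(lo,len(q),np.percentile(q,[.5,99.5],axis=0).round(4).tolist(),cv2.minAreaRect(q.astype(np.float32)*1000))
for c in((256,207),(390,213),(389,127)):
    m=np.zeros(z.shape,bool); m[c[1]-30:c[1]+30,c[0]-30:c[0]+30]=1; q=P[m&(z>.006)&(z<.04)][:,:2]; print(c,np.percentile(q,[1,99],axis=0).round(3).tolist())
go(.5195,.293,.05,0)
```

```text
0.006 1604 [[0.4941, 0.2672], [0.5485, 0.3228]] ((520.6537475585938, 294.71044921875), (56.19838333129883, 56.04490661621094), 89.0595932006836)
0.012 900 [[0.4926, 0.2671], [0.5486, 0.3229]] ((520.6537475585938, 294.71044921875), (56.19838333129883, 56.04490661621094), 89.0595932006836)
0.024 545 [[0.5033, 0.272], [0.545, 0.3178]] ((524.102294921875, 295.1893615722656), (42.14659881591797, 46.19295120239258), 2.319967746734619)
(256, 207) [[0.436, 0.343], [0.49, 0.399]]
(390, 213) [[0.425, 0.157], [0.482, 0.214]]
(389, 127) [[0.542, 0.172], [0.598, 0.224]]
t 2.2 pos [0.5173 0.2901 0.218 ] yaw 0.24 tilt [-0.0013  0.0018 -1.    ] -> d [ 0.24 -0.26 16.8 ] twist 0.24
```

>>> {"name": "step_arm", "arguments": {
  "motion": [
    [8.5,0.2,-0.4,8,0.2],
    [8.5,0.2,-0.4,16,0.2],
    [8.5,0.2,-0.4,16,0.2],
    [8.5,0.2,-0.4,16,0.2],
    [8.5,0.2,-0.4,16,0.2],
    [8.5,0.2,-0.4,18.5,0.2],
    [8.5,0.2,-0.4,20.5,0.2],
    [8.5,0.2,-0.4,21.9,0.2],
    [8.5,0.2,-0.4,21.9,0.2],
    [8.5,0.2,-0.4,21.9,0.2],
    [7,0.2,-0.4,21.9,0.2],
    [6,0.2,-0.4,21.9,0.2],
    [5,0.2,-0.4,21.9,0.2],
    [5,0.2,-0.4,21.9,0.2],
    [5,0.2,-0.4,21.9,0.2],
    [5,0.2,-0.4,21.9,0.2]
  ],
  "force": 30
}}

```text
time: 3.8
tool_pos: [0.5196, 0.2887, 0.0003]
tcp_rot: [3.142, -0.007, -0.0]
wrist_force: [0.0, -0.5, -0.0]
width: 0.586
grip_force: 0.0
```

Run:
```python
from m import *
im,d=grab("wrist"); s=bot.read_state(); print({k:s[k] for k in("width","grip_force","tool_pos","wrist_force")})
cs=im[170:400,180:460]
im,d=grab("scene"); c2=im[230:310,245:345]
cv2.imwrite("pics/g1.png",np.hstack([cv2.resize(cs,(420,345)),cv2.resize(c2,(380,345),interpolation=cv2.INTER_CUBIC)])[...,::-1])
```

```text
{'width': 0.5857812186449357, 'grip_force': 0.0, 'tool_pos': array([5.19557901e-01, 2.88689026e-01, 2.34155606e-04]), 'wrist_force': array([ 0.11323665, -0.10799243, -0.21140776])}
```

View pics/g1.png

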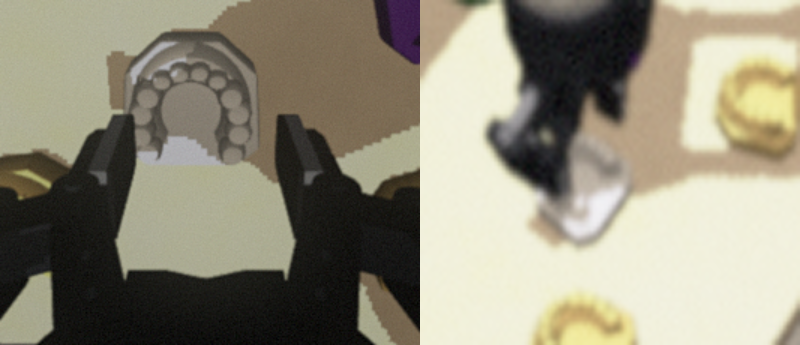

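Run:
```python
from m import *
im,d,P=cloud("wrist"); z=P[...,2]
# crop scale 1.5, origin (180,170)
for n,(a,b) in dict(lt=(128,122),lt2=(122,225),rt=(281,122),rt2=(290,225),rback=(318,175),lback=(98,175),teethL=(145,120),teethR=(240,115),baseR=(256,130),baseL=(127,75)).items():
    u,v=round(180+a/1.5),round(170+b/1.5); print(n,(u,v),d[v,u].round(3),P[v,u].round(4))
near=(abs(P[...,0]-.53)<.05)&(abs(P[...,1]-.293)<.045)&(im.min(-1)>90)
for lo,hi in((.006,.018),(.024,.036)):
    q=P[near&(z>lo)&(z<hi)][:,:2]; print(lo,len(q),np.percentile(q,[.5,99.5],axis=0).round(4).tolist())
im,d,P=cloud("scene");z=P[...,2]
m=np.zeros(z.shape,bool); m[230:310,265:320]=1; m&=(im.min(-1)>110)&(z>.006)&(z<.036); print(np.percentile(P[m],[1,99],axis=0).round(3).tolist())
```

```text
lt (265, 251) 0.144 [0.5313 0.3142 0.049 ]
lt2 (261, 320) 0.217 [ 4.491e-01  3.300e-01 -2.000e-04]
rt (367, 251) 0.145 [0.5308 0.2641 0.0484]
rt2 (373, 320) 0.216 [4.492e-01 2.478e-01 2.000e-04]
rback (392, 287) 0.115 [0.5317 0.2595 0.0798]
lback (245, 287) 0.119 [0.5296 0.3177 0.0766]
teethL (277, 250) 0.168 [0.5208 0.3115 0.0279]
teethR (340, 247) 0.167 [0.5225 0.2756 0.0279]
baseR (351, 257) 0.184 [0.5087 0.2675 0.0144]
baseL (265, 220) 0.175 [0.5343 0.3196 0.0157]
0.006 2803 [[0.4932, 0.2676], [0.548, 0.3213]]
0.024 1597 [[0.5042, 0.273], [0.5453, 0.3155]]
[[0.439, 0.269, 0.007], [0.531, 0.387, 0.033]]
```

Run:
```python
from m import *
im,d,P=cloud("wrist")
for u in(255,262,370,378): print(u,[(v,P[v,u].round(3).tolist()) for v in range(236,300,6)])
im,d,P=cloud("scene"); m=(abs(P[...,0]-.52)<.06)&(abs(P[...,1]-.29)<.1)&(P[...,2]>.002)&(P[...,2]<.15)&(im.max(-1)<70)
q=P[m]; 
for lo in np.arange(0,.15,.01):
    k=q[(q[:,2]>=lo)&(q[:,2]<lo+.01)]
    if len(k): print(lo.round(2),len(k),k.min(0).round(3),k.max(0).round(3))
```

```text
255 [(236, [0.517, 0.33, 0.0]), (242, [0.512, 0.33, -0.001]), (248, [0.531, 0.32, 0.046]), (254, [0.531, 0.318, 0.052]), (260, [0.53, 0.318, 0.056]), (266, [0.531, 0.316, 0.063]), (272, [0.531, 0.315, 0.068]), (278, [0.531, 0.314, 0.072]), (284, [0.53, 0.314, 0.075]), (290, [0.528, 0.314, 0.076]), (296, [0.525, 0.314, 0.076])]
262 [(236, [0.516, 0.325, -0.001]), (242, [0.513, 0.325, 0.001]), (248, [0.531, 0.316, 0.045]), (254, [0.531, 0.315, 0.052]), (260, [0.531, 0.314, 0.058]), (266, [0.529, 0.314, 0.059]), (272, [0.526, 0.314, 0.06]), (278, [0.524, 0.314, 0.061]), (284, [0.521, 0.314, 0.062]), (290, [0.518, 0.314, 0.062]), (296, [0.516, 0.314, 0.064])]
370 [(236, [0.516, 0.253, 0.0]), (242, [0.512, 0.253, -0.001]), (248, [0.531, 0.262, 0.046]), (254, [0.53, 0.263, 0.051]), (260, [0.53, 0.264, 0.056]), (266, [0.527, 0.264, 0.057]), (272, [0.525, 0.264, 0.058]), (278, [0.522, 0.264, 0.059]), (284, [0.52, 0.264, 0.06]), (290, [0.517, 0.264, 0.061]), (296, [0.515, 0.264, 0.062])]
378 [(236, [0.516, 0.248, -0.001]), (242, [0.512, 0.248, -0.0]), (248, [0.531, 0.258, 0.045]), (254, [0.531, 0.259, 0.052]), (260, [0.531, 0.261, 0.058]), (266, [0.531, 0.262, 0.063]), (272, [0.531, 0.263, 0.068]), (278, [0.531, 0.263, 0.072]), (284, [0.53, 0.264, 0.075]), (290, [0.528, 0.264, 0.076]), (296, [0.525, 0.264, 0.077])]
0.01 1 [0.538 0.206 0.016] [0.538 0.206 0.016]
0.04 4 [0.511 0.263 0.046] [0.523 0.264 0.049]
0.05 19 [0.508 0.262 0.051] [0.526 0.324 0.059]
0.06 21 [0.507 0.262 0.06 ] [0.528 0.328 0.069]
0.07 21 [0.507 0.261 0.07 ] [0.522 0.328 0.08 ]
0.08 28 [0.505 0.243 0.08 ] [0.52  0.336 0.09 ]
0.09 53 [0.506 0.235 0.09 ] [0.526 0.344 0.1  ]
0.1 54 [0.501 0.235 0.101] [0.525 0.348 0.11 ]
0.11 50 [0.501 0.231 0.11 ] [0.525 0.351 0.12 ]
0.12 48 [0.501 0.23  0.12 ] [0.518 0.354 0.13 ]
0.13 75 [0.499 0.231 0.13 ] [0.517 0.357 0.14 ]
0.14 56 [0.499 0.228 0.14 ] [0.515 0.356 0.15 ]
```

The fingers closed above the cast. Both the wrist and scene depth put the real fingertips at z≈0.045 while the reported TCP is at 0.000, so the real tips sit about 40 mm short of the reported TCP. The hand is also about 6 mm too far to -y. I'll reopen, correct and go 4 cm lower.

>>> {"name": "step_arm", "arguments": {
  "motion": [
    [8.5,0,-0.6,0,0],
    [8.5,0,-0.6,0,0],
    [8.5,0,-0.6,0,0],
    [8.5,0,-0.6,0,0],
    [8.5,0,-0.6,0,0],
    [8.5,0,-0.6,1.5,0],
    [8.5,0,-0.6,3,0],
    [8.5,0,-0.6,3,0],
    [8.5,0,-0.6,3,0]
  ]
}}

```text
time: 4.8
tool_pos: [0.5184, 0.294, -0.0314]
tcp_rot: [3.14, -0.007, -0.004]
wrist_force: [0.1, 0.5, 0.3]
width: 0.997
grip_force: 0.0
```

Run:
```python
from m import *
s=bot.read_state(); print({k:s[k] for k in("width","grip_force","tool_pos","wrist_force")})
im,d=grab("wrist"); im,d,P=cloud("wrist")
for u in(225,235,410,420): print(u,[(v,P[v,u].round(3).tolist()) for v in range(220,290,8)])
z=P[...,2]; near=(abs(P[...,0]-.53)<.05)&(abs(P[...,1]-.293)<.036)&(im.min(-1)>90)
q=P[near&(z>.006)&(z<.018)][:,:2]; print(len(q),np.percentile(q,[.5,99.5],axis=0).round(4).tolist())
```

```text
{'width': 0.996614839945388, 'grip_force': 0.0, 'tool_pos': array([ 0.51836036,  0.29398103, -0.03136898]), 'wrist_force': array([0.08048398, 0.45424867, 0.34178042])}
225 [(220, [0.54, 0.343, -0.0]), (228, [0.535, 0.344, -0.0]), (236, [0.53, 0.344, -0.001]), (244, [0.525, 0.345, -0.0]), (252, [0.52, 0.345, -0.0]), (260, [0.53, 0.337, 0.025]), (268, [0.526, 0.337, 0.026]), (276, [0.522, 0.337, 0.027]), (284, [0.519, 0.337, 0.028])]
235 [(220, [0.54, 0.338, -0.0]), (228, [0.535, 0.338, -0.0]), (236, [0.53, 0.339, -0.0]), (244, [0.525, 0.34, -0.001]), (252, [0.521, 0.34, 0.0]), (260, [0.515, 0.34, -0.0]), (268, [0.51, 0.341, -0.001]), (276, [0.505, 0.341, 0.0]), (284, [0.5, 0.341, -0.0])]
410 [(220, [0.539, 0.244, -0.001]), (228, [0.535, 0.244, 0.0]), (236, [0.529, 0.243, -0.001]), (244, [0.525, 0.243, 0.0]), (252, [0.52, 0.242, -0.0]), (260, [0.53, 0.251, 0.026]), (268, [0.527, 0.252, 0.029]), (276, [0.525, 0.252, 0.031]), (284, [0.52, 0.252, 0.031])]
420 [(220, [0.539, 0.238, -0.001]), (228, [0.534, 0.238, -0.001]), (236, [0.53, 0.238, -0.0]), (244, [0.525, 0.237, -0.001]), (252, [0.52, 0.237, 0.001]), (260, [0.529, 0.246, 0.025]), (268, [0.53, 0.249, 0.033]), (276, [0.529, 0.251, 0.039]), (284, [0.528, 0.252, 0.043])]
3679 [[0.4937, 0.2678], [0.5477, 0.3223]]
```

>>> {"name": "step_arm", "arguments": {
  "motion": [
    [8.5,0,0,0.6,0],
    [8.5,0,0,1.2,0],
    [8.5,0,0,1.2,0],
    [8.5,0,0,1.2,0],
    [7,0,0,1.2,0],
    [6,0,0,1.2,0],
    [5,0,0,1.2,0],
    [5,0,0,1.2,0],
    [5,0,0,1.2,0],
    [5,0,0,1.2,0]
  ],
  "force": 30
}}

```text
time: 5.85
tool_pos: [0.5211, 0.2954, -0.0399]
tcp_rot: [-3.14, 0.007, -0.004]
wrist_force: [-0.2, 0.3, 6.2]
width: 0.64
grip_force: 35.2
```

>>> {"name": "step_arm", "arguments": {
  "motion": [
    [5,0,0,-1,0],
    [5,0,0,-2,0],
    [5,0,0,-4,0],
    [5,0,0,-8,0],
    [5,0,0,-12,0],
    [5,0,0,-12,0],
    [5,0,0,-12,0],
    [5,0,0,-12,0]
  ]
}}

```text
time: 6.65
tool_pos: [0.5186, 0.2941, 0.0773]
tcp_rot: [3.141, -0.007, -0.003]
wrist_force: [-1.0, -0.0, -1.2]
width: 0.638
grip_force: 31.9
```

Run:
```python
from h import *
s=bot.read_state(); print(s["width"],s["grip_force"],s["wrist_force"])
go(.552,-.115,.10,-6.7)
```

```text
0.6382571324464037 31.901172955404036 [-1.01197217e+00 -4.92010200e-04 -1.15827437e+00]
t 6.65 pos [0.5186 0.2941 0.0773] yaw -0.25 tilt [-0.0018 -0.001  -1.    ] -> d [ 3.51 40.9  -2.24] twist 6.45
```

>>> {"name": "step_arm", "arguments": {
  "motion": [
    [5,0.2,1,-1,0.3],
    [5,0.5,4,-2,1],
    [5,0.8,8,-2.2,2],
    [5,1.2,12,-2.2,3],
    [5,1.5,16,-2.2,4],
    [5,1.8,20,-2.2,4.5],
    [5,2.2,24,-2.2,5],
    [5,2.6,28,-2.2,5.5],
    [5,3,32,-2.2,6],
    [5,3.3,36,-2.2,6.5],
    [5,3.5,39,-2.2,6.5],
    [5,3.5,40.9,-2.2,6.5],
    [5,3.5,40.9,-2.2,6.5],
    [5,3.5,40.9,-2.2,6.5],
    [5,3.5,40.9,-2.2,6.5],
    [5,3.5,40.9,-2.2,6.5]
  ]
}}

```text
time: 8.25
tool_pos: [0.5526, -0.1134, 0.1]
tcp_rot: [-3.136, 0.183, 0.001]
wrist_force: [-0.4, -0.9, -0.4]
width: 0.643
grip_force: 31.9
```

Run:
```python
from h import *
s=bot.read_state(); print(s["width"],s["grip_force"],s["tool_pos"],s["joint_vel"].round(3))
im,d=grab("wrist"); cv2.imwrite("pics/w2.png",im[...,::-1])
go(.552,-.115,.10,-6.7)
```

```text
0.6426512538715335 31.923061006818898 [ 0.55256166 -0.11340274  0.10004157] [ 0.003 -0.002 -0.001 -0.001 -0.002 -0.001]
t 8.3 pos [ 0.5528 -0.1134  0.1002] yaw -6.67 tilt [-3.e-04  2.e-04 -1.e+00] -> d [-0.06  0.16  0.02] twist 0.03
```

View pics/w2.png

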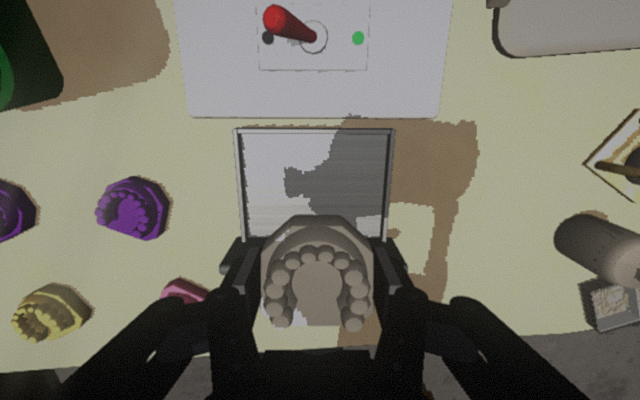

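Run:
```python
from h import *
im,d,P=cloud("wrist")
F=lambda p:((p-np.array([.6834,-.1326,0]))@R.from_euler("z",-6.7,degrees=True).as_matrix())
for n,px,z in[("back",[(235,129),(394,129)],.028),("sideFront",[(240,235),(390,235)],.028),("unitfront",[(190,117),(437,117)],.086),("pivot",[(313,38)],.088),("tip",[(274,18)],.129)]:
    q=ray("wrist",px,z); print(n,q.round(4).tolist(),"unit",F(q).round(4).tolist())
z=P[...,2]
print("floor",[P[v,u].round(4).tolist() for u,v in((270,160),(370,180))])
m=np.zeros(z.shape,bool); m[215:335,255:378]=1; m&=(im.min(-1)>60)&(z>.1)
print("teeth z",np.percentile(z[m],[50,98]), "cast unit", np.percentile(F(P[m]),[1,99],axis=0).round(4).tolist())
print("tcp unit",F(bot.read_state()["tool_pos"]).round(4))
m=np.zeros(z.shape,bool); m[120:215,200:430]=1;m&=(abs(z-.016)<.004); print("floor ext",np.percentile(F(P[m]),[1,99],axis=0).round(4).tolist(),np.median(z[m]))
```

```text
back [[0.6205, -0.053, 0.028], [0.6053, -0.1837, 0.028]] unit [[-0.0718, 0.0717, 0.028], [-0.0716, -0.0599, 0.028]]
sideFront [[0.5256, -0.0383, 0.028], [0.5096, -0.1768, 0.028]] unit [[-0.1678, 0.0752, 0.028], [-0.1675, -0.0642, 0.028]]
unitfront [[0.6335, -0.0426, 0.086], [0.6157, -0.1964, 0.086]] unit [[-0.0601, 0.0836, 0.086], [-0.0598, -0.0713, 0.086]]
pivot [[0.6681, -0.1244, 0.088]] unit [[-0.0162, 0.0063, 0.088]]
tip [[0.67, -0.1078, 0.129]] unit [[-0.0162, 0.0231, 0.129]]
floor [[0.5898, -0.0754, 0.0162], [0.5608, -0.1635, 0.0153]]
teeth z [0.15873821 0.17144096] cast unit [[-0.1578, -0.0223, 0.1492], [-0.104, 0.0305, 0.1718]]
tcp unit [-0.132   0.0038  0.1002]
floor ext [[-0.1512, -0.0568, 0.0141], [-0.0768, 0.0705, 0.0182]] 0.01567764077682282
```

Run:
```python
from h import *
im,d,P=cloud("wrist"); z=np.load("wrist.npz"); s=bot.read_state(); M=R.from_rotvec(s["tcp_rot"]).as_matrix()
q=((P-s["tool_pos"])@M).reshape(-1,3)[(d>0).ravel()&(d<.2).ravel()]; q=q[q[:,2]<0]
def prof(q):
    for a in np.arange(-.22,0,.01):
        k=q[(q[:,2]>=a)&(q[:,2]<a+.01)]
        if len(k)>3: print(a.round(2),len(k),"x",k[:,0].min().round(3),k[:,0].max().round(3),"y",k[:,1].min().round(3),k[:,1].max().round(3))
prof(q); print("scene")
im,d=grab("scene"); im,d,P=cloud("scene"); q=((P-s["tool_pos"])@M).reshape(-1,3); q=q[(abs(q[:,0])<.12)&(abs(q[:,1])<.1)&(d>0).ravel()]; prof(q[(q[:,2]<-.02)])
```

```text
-0.14 542 x 0.018 0.022 y -0.023 0.022
-0.13 7227 x 0.006 0.021 y -0.067 0.066
-0.12 11084 x -0.007 0.019 y -0.066 0.065
-0.11 5780 x -0.012 0.018 y -0.064 0.063
-0.1 7717 x -0.013 0.016 y -0.062 0.061
-0.09 2104 x 0.003 0.015 y -0.06 0.059
-0.08 2424 x -0.017 0.023 y -0.041 0.043
-0.07 5332 x -0.017 0.027 y -0.041 0.041
-0.06 6169 x -0.029 0.029 y -0.041 0.041
-0.05 811 x 0.006 0.029 y -0.04 0.04
-0.04 39 x 0.112 0.119 y -0.02 -0.016
-0.03 726 x 0.11 0.122 y -0.025 -0.011
-0.02 188 x 0.111 0.121 y -0.02 -0.007
-0.01 140 x 0.112 0.12 y -0.012 -0.004
scene
-0.22 134 x -0.039 0.032 y -0.038 0.024
-0.21 128 x -0.04 0.03 y -0.037 0.019
-0.2 102 x -0.04 0.029 y -0.038 0.015
-0.19 101 x -0.04 0.029 y -0.039 0.012
-0.18 107 x -0.04 0.025 y -0.038 0.017
-0.17 51 x -0.039 0.023 y -0.038 0.01
-0.16 38 x -0.013 0.007 y -0.038 -0.012
-0.15 122 x -0.022 0.01 y -0.068 0.067
-0.14 95 x -0.023 0.01 y -0.069 0.065
-0.13 83 x -0.021 0.01 y -0.066 0.07
-0.12 90 x -0.02 0.011 y -0.064 0.064
-0.11 71 x -0.02 0.012 y -0.064 0.06
-0.1 71 x -0.015 0.013 y -0.061 0.062
-0.09 51 x -0.016 0.007 y -0.058 0.055
-0.08 44 x -0.019 0.016 y -0.041 0.035
-0.07 105 x -0.02 0.016 y -0.042 0.033
-0.06 139 x -0.031 0.008 y -0.043 0.028
-0.05 50 x -0.031 0.023 y -0.04 0.02
-0.03 12 x 0.109 0.119 y -0.024 -0.014
```

>>> {"name": "step_arm", "arguments": {
  "motion": [
    [5,0.1,-0.2,1,0],
    [5,0.1,-0.2,3,0],
    [5,0.1,-0.2,6,0],
    [5,0.1,-0.2,9,0],
    [5,0.1,-0.2,10.5,0],
    [5,0.1,-0.2,11.5,0],
    [5,0.1,-0.2,11.7,0],
    [5,0.1,-0.2,11.9,0],
    [5,0.1,-0.2,12.0,0],
    [5,0.1,-0.2,12.0,0],
    [5,0.1,-0.2,12.0,0],
    [5,0.1,-0.2,12.0,0]
  ]
}}

```text
time: 9.55
tool_pos: [0.5546, -0.1127, -0.0191]
tcp_rot: [3.136, -0.185, 0.002]
wrist_force: [-0.4, 0.5, -1.3]
width: 0.639
grip_force: 31.9
```

>>> {"name": "step_arm", "arguments": {
  "motion": [
    [5,0,0,0.1,0],
    [5,0,0,0.2,0],
    [5,0,0,0.3,0],
    [5,0,0,0.4,0],
    [5,0,0,0.4,0],
    [5,0,0,0.4,0]
  ]
}}

```text
time: 10.15
tool_pos: [0.554, -0.1126, -0.0238]
tcp_rot: [-3.136, 0.185, 0.0]
wrist_force: [0.2, -0.8, -0.7]
width: 0.642
grip_force: 32.0
```

>>> {"name": "step_arm", "arguments": {
  "motion": [
    [5,0,0,0.1,0],
    [5,0,0,0.15,0],
    [5,0,0,0.2,0],
    [5,0,0,0.2,0],
    [5,0,0,0.2,0]
  ]
}}

```text
time: 10.65
tool_pos: [0.5558, -0.1128, -0.024]
tcp_rot: [3.136, -0.185, 0.004]
wrist_force: [-0.6, 0.4, 7.4]
width: 0.64
grip_force: 36.3
```

>>> {"name": "step_arm", "arguments": {
  "motion": [
    [5.6,0,0,0,0],
    [6,0,0,0,0],
    [6.5,0,0,0,0],
    [7,0,0,0,0],
    [7,0,0,0,0],
    [7,0,0,0,0],
    [7,0,0,-0.5,0],
    [7,0,0,-2,0],
    [7,0,0,-5,0],
    [7,0,0,-9,0],
    [7,0,0,-14,0],
    [7,0,0,-14,0],
    [7,0,0,-14,0],
    [7,0,0,-14,0],
    [7,0,0,-14,0]
  ]
}}

```text
time: 12.15
tool_pos: [0.5526, -0.1122, 0.1127]
tcp_rot: [-3.136, 0.185, 0.005]
wrist_force: [-0.4, 0.1, -1.1]
width: 0.819
grip_force: 0.0
```

Run:
```python
from h import *
s=bot.read_state(); print(s["width"],s["grip_force"],s["wrist_force"],s["tool_pos"])
im,d=grab("wrist"); im2,_=grab("top")
im,d,P=cloud("wrist")
F=lambda p:((p-np.array([.6834,-.1326,0]))@R.from_euler("z",-6.7,degrees=True).as_matrix())
Q=F(P); z=Q[...,2]
m=(abs(Q[...,0]+.125)<.045)&(abs(Q[...,1]-.006)<.055)&(z>.022)&(z<.06)&(im.min(-1)>60); print(m.sum(),np.percentile(Q[m],[1,99],axis=0).round(4).tolist())
im2,d2,P2=cloud("top"); Q=F(P2); 
m=(abs(Q[...,0]+.2)<.06)&(abs(Q[...,1]-.006)<.05)&(Q[...,2]>.045)&(Q[...,2]<.08);print("panel/lip",m.sum(),np.percentile(Q[m],[2,98],axis=0).round(4).tolist())
a=cv2.resize(im2[130:250,370:460],(315,420),interpolation=cv2.INTER_CUBIC)
cv2.imwrite("pics/p.png",np.hstack([cv2.resize(im[:,100:540],(462,420)),a])[...,::-1])
```

```text
0.8192924347243478 0.0 [-0.41942366  0.07004223 -1.05768615] [ 0.55261961 -0.11219813  0.11267913]
3149 [[-0.1555, -0.0218, 0.0259], [-0.1013, 0.0319, 0.0477]]
panel/lip 337 [[-0.1975, -0.0386, 0.0472], [-0.1426, 0.0516, 0.0711]]
```

View pics/p.png

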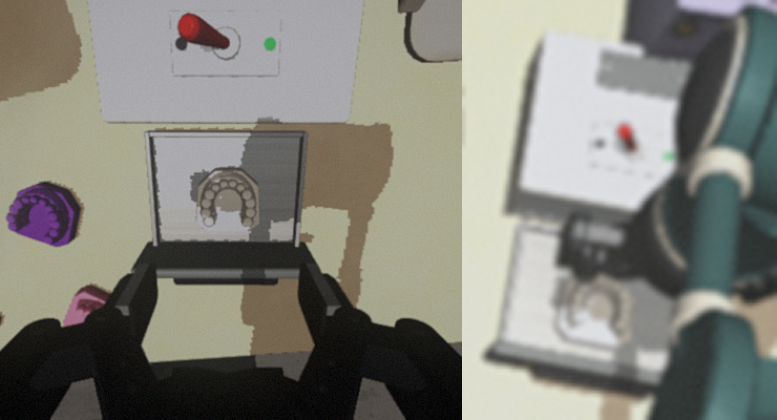

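```bash
cat >> h.py <<'E'
def W(x,y): return np.array([.6834,-.1326])+R.from_euler("z",-6.7,degrees=True).as_matrix()[:2,:2]@np.array([x,y])
def L(p): return R.from_euler("z",-6.7,degrees=True).as_matrix()[:2,:2].T@(np.array(p)[:2]-np.array([.6834,-.1326]))
E
python3 - <<'E'
from h import *
go(*W(-.235,.006),.1127,-6.7); go(*W(-.235,.006),.006,-6.7); go(*W(-.209,.006),.006,-6.7)
E
```

```text
t 12.25 pos [ 0.5528 -0.1122  0.1126] yaw -6.75 tilt [-3.2e-03  8.0e-04 -1.0e+00] -> d [-10.29  -0.09   0.02] twist -0.05
t 12.25 pos [ 0.5528 -0.1122  0.1126] yaw -6.75 tilt [-3.2e-03  8.0e-04 -1.0e+00] -> d [-10.26  -0.09  10.69] twist -0.05
t 12.25 pos [ 0.5528 -0.1122  0.1126] yaw -6.75 tilt [-3.2e-03  8.0e-04 -1.0e+00] -> d [-7.66 -0.09 10.68] twist -0.05
```

>>> {"name": "step_arm", "arguments": {
  "motion": [
    [0,-3,0,0,0],
    [0,-7,0,0,0],
    [0,-10.3,0,0,0],
    [0,-10.3,0,0,0],
    [0,-10.3,0,0,0],
    [0,-10.3,0,3,0],
    [0,-10.3,0,7,0],
    [0,-10.3,0,10,0],
    [0,-10.3,0,10.7,0],
    [0,-10.3,0,10.7,0],
    [0,-10.3,0,10.7,0],
    [0,-9.3,0,10.7,0],
    [0,-8.5,0,10.7,0],
    [0,-8.1,0,10.7,0],
    [0,-7.7,0,10.7,0],
    [0,-7.7,0,10.7,0],
    [0,-7.7,0,10.7,0]
  ]
}}

```text
time: 13.95
tool_pos: [0.4775, -0.1035, 0.0072]
tcp_rot: [-3.136, 0.185, 0.0]
wrist_force: [-0.5, 0.1, 0.7]
width: 0.002
grip_force: 0.0
```

Run:
```python
from h import *
s=bot.read_state(); print(s["wrist_force"],L(s["tool_pos"]),s["width"])
im,d=grab("wrist"); im,d,P=cloud("wrist")
for u in(300,330): print([(v,np.r_[L(P[v,u]),P[v,u,2]].round(3).tolist()) for v in range(170,300,8)])
```

```text
[-0.53256045  0.06867773  0.71314456] [-0.20785485  0.00490638] 0.0024837561227623282
[(170, [-0.164, 0.015, 0.016]), (178, [-0.169, 0.015, 0.016]), (186, [-0.174, 0.015, 0.016]), (194, [-0.174, 0.014, 0.033]), (202, [-0.174, 0.013, 0.047]), (210, [-0.174, 0.013, 0.058]), (218, [-0.175, 0.012, 0.067]), (226, [-0.178, 0.012, 0.068]), (234, [-0.182, 0.012, 0.067]), (242, [-0.19, 0.013, 0.06]), (250, [-0.225, 0.017, -0.0]), (258, [-0.201, 0.013, 0.055]), (266, [-0.2, 0.013, 0.063]), (274, [-0.2, 0.013, 0.071]), (282, [-0.193, 0.012, 0.087]), (290, [-0.195, 0.011, 0.09]), (298, [-0.195, 0.011, 0.095])]
[(170, [-0.165, -0.003, 0.015]), (178, [-0.169, -0.003, 0.016]), (186, [-0.174, -0.003, 0.017]), (194, [-0.174, -0.002, 0.033]), (202, [-0.174, -0.001, 0.047]), (210, [-0.174, -0.001, 0.059]), (218, [-0.175, -0.001, 0.066]), (226, [-0.178, -0.001, 0.067]), (234, [-0.182, -0.001, 0.067]), (242, [-0.189, -0.001, 0.06]), (250, [-0.226, -0.004, -0.002]), (258, [-0.196, -0.001, 0.063]), (266, [-0.197, -0.001, 0.07]), (274, [-0.196, -0.0, 0.077]), (282, [-0.195, -0.0, 0.084]), (290, [-0.195, 0.0, 0.089]), (298, [-0.195, 0.0, 0.095])]
```

>>> {"name": "step_arm", "arguments": {
  "motion": [
    [0,0.2,0,0,0],
    [0,0.4,0,0,0],
    [0,0.7,0,0,0],
    [0,1.1,0,0,0],
    [0,1.6,0,0,0],
    [0,2.1,0,0,0],
    [0,2.7,0,0,0],
    [0,3.3,0,0,0],
    [0,3.9,0,0,0],
    [0,4.5,0,0,0],
    [0,5.1,0,0,0],
    [0,5.7,0,0,0],
    [0,6.3,0,0,0],
    [0,6.9,0,0,0],
    [0,7.5,0,0,0],
    [0,8.1,0,0,0],
    [0,8.7,0,0,0],
    [0,9.2,0,0,0],
    [0,9.5,0,0,0],
    [0,9.8,0,0,0]
  ]
}}

```text
time: 16.0
tool_pos: [0.5754, -0.1151, 0.0074]
tcp_rot: [3.136, -0.185, 0.0]
wrist_force: [-2.3, 0.2, -0.2]
width: -0.0
grip_force: 0.8
```

>>> {"name": "step_arm", "arguments": {
  "motion": [
    [0,0.2,0,0,0],
    [0,0.4,0,0,0],
    [0,0.6,0,0,0],
    [0,0.8,0,0,0],
    [0,1.0,0,0,0],
    [0,1.1,0,0,0],
    [0,1.2,0,0,0],
    [0,1.2,0,0,0],
    [0,1.2,0,0,0]
  ]
}}

```text
time: 16.9
tool_pos: [0.5873, -0.1165, 0.0074]
tcp_rot: [-3.136, 0.185, -0.001]
wrist_force: [-1.0, -1.0, 0.8]
width: 0.003
grip_force: 0.1
```

>>> {"name": "step_arm", "arguments": {
  "motion": [
    [0,0.1,0,0,0],
    [0,0.2,0,0,0],
    [0,0.3,0,0,0],
    [0,0.4,0,0,0],
    [0,0.5,0,0,0],
    [0,0.5,0,0,0]
  ]
}}

```text
time: 17.5
tool_pos: [0.5904, -0.1168, 0.0071]
tcp_rot: [-3.136, 0.185, 0.005]
wrist_force: [-5.0, -0.1, 4.0]
width: -0.002
grip_force: 2.8
```

>>> {"name": "step_arm", "arguments": {
  "motion": [
    [0,0.1,0,0,0],
    [0,0.2,0,0,0],
    [0,0.3,0,0,0],
    [0,0.3,0,0,0],
    [0,0.3,0,0,0]
  ]
}}

```text
time: 18.0
tool_pos: [0.5902, -0.1167, 0.0067]
tcp_rot: [-3.135, 0.184, 0.015]
wrist_force: [-12.7, 0.7, 10.7]
width: -0.003
grip_force: 6.6
```

>>> {"name": "step_arm", "arguments": {
  "motion": [
    [0,-0.5,0,0,0],
    [0,-2,0,0,0],
    [0,-4,0,0,0],
    [0,-4,0,0,0],
    [0,-4,0,-3,0],
    [0,-4,0,-7,0],
    [0,-4,0,-11,0],
    [0,-4,0,-11,0],
    [0,-4,0,-11,0],
    [0,-4,0,-11,0]
  ]
}}

```text
time: 19.0
tool_pos: [0.5549, -0.1125, 0.1163]
tcp_rot: [-3.136, 0.185, 0.001]
wrist_force: [-0.2, -0.4, -0.5]
width: 0.003
grip_force: 0.0
```

Run:
```python
from h import *
im,d=grab("wrist"); im,d,P=cloud("wrist"); cv2.imwrite("pics/w3.png",im[...,::-1])
for u in(300,330): print([(v,np.r_[L(P[v,u]),P[v,u,2]].round(3).tolist()) for v in range(190,280,6)])
I=im.astype(int); m=(I[...,0]-I[...,1]>60)&(P[...,2]>.088); m[:, :150]=0; q=P[m]; t=q[q[:,2]>np.percentile(q[:,2],70)]
print(m.sum(),"tip",t.mean(0).round(4),L(t.mean(0)).round(4),t[:,2].max(), "all local y",np.percentile(L(q.T[:2]) if 0 else [L(k)[1] for k in q],[2,98]),np.percentile([L(k)[0] for k in q],[2,98]))
s=bot.read_state(); print(L(s["tool_pos"]),s["tool_pos"],s["time"])
```

```text
[(190, [-0.135, 0.023, -0.001]), (196, [-0.142, 0.023, -0.002]), (202, [-0.148, 0.023, -0.001]), (208, [-0.154, 0.023, 0.001]), (214, [-0.05, 0.005, 0.295]), (220, [-0.168, 0.023, 0.0]), (226, [-0.175, 0.023, -0.0]), (232, [-0.183, 0.023, -0.001]), (238, [-0.189, 0.023, -0.0]), (244, [-0.196, 0.024, 0.001]), (250, [-0.204, 0.024, -0.001]), (256, [-0.123, 0.014, 0.162]), (262, [-0.122, 0.013, 0.169]), (268, [-0.122, 0.013, 0.175]), (274, [-0.123, 0.013, 0.179])]
[(190, [-0.135, -0.009, -0.001]), (196, [-0.142, -0.009, -0.002]), (202, [-0.148, -0.009, -0.0]), (208, [-0.154, -0.009, 0.0]), (214, [-0.161, -0.009, -0.0]), (220, [-0.168, -0.009, -0.0]), (226, [-0.175, -0.009, -0.001]), (232, [-0.183, -0.009, -0.001]), (238, [-0.189, -0.01, 0.0]), (244, [-0.197, -0.01, -0.001]), (250, [-0.205, -0.01, -0.001]), (256, [-0.119, -0.001, 0.169]), (262, [-0.118, -0.001, 0.176]), (268, [-0.119, -0.001, 0.18]), (274, [-0.118, -0.0, 0.187])]
348 tip [ 0.6691 -0.1091  0.1347] [-0.0169  0.0217] 0.2946140172278803 all local y [0.0185711  0.02776869] [-0.02013839 -0.01145383]
[-0.13059421  0.00502804] [ 0.55428429 -0.11236978  0.11562678] 19.05
```

View pics/w3.png

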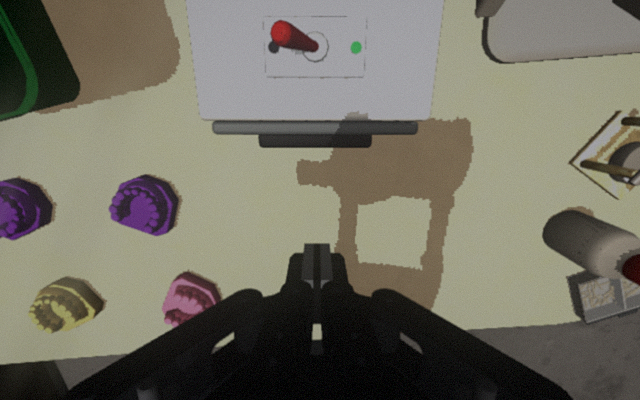

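Run:
```python
from h import *
im,d,P=cloud("wrist")
print([(v,np.r_[L(P[v,315]),P[v,315,2]].round(3).tolist()) for v in range(116,150,2)])
go(*W(-.016,.06),.135,-6.7);go(*W(-.016,.06),.071,-6.7);go(*W(-.016,.005),.071,-6.7)
im,d,P=cloud("top"); print("box",[P[v,u].round(3).tolist() for u,v in((432,90),(430,130),(445,140))])
```

```text
[(116, [-0.058, 0.006, 0.086]), (118, [-0.059, 0.006, 0.085]), (120, [-0.06, 0.006, 0.083]), (122, [-0.063, 0.006, 0.067]), (124, [-0.064, 0.006, 0.068]), (126, [-0.065, 0.006, 0.068]), (128, [-0.067, 0.006, 0.067]), (130, [-0.068, 0.006, 0.068]), (132, [-0.07, 0.006, 0.068]), (134, [-0.071, 0.006, 0.065]), (136, [-0.073, 0.007, 0.06]), (138, [-0.075, 0.007, 0.059]), (140, [-0.077, 0.007, 0.06]), (142, [-0.078, 0.007, 0.059]), (144, [-0.08, 0.007, 0.058]), (146, [-0.081, 0.007, 0.059]), (148, [-0.091, 0.007, 0.001])]
t 19.05 pos [ 0.5543 -0.1124  0.1156] yaw -6.75 tilt [-2.3e-03  7.0e-04 -1.0e+00] -> d [11.45 -5.51 -1.96] twist -0.05
t 19.05 pos [ 0.5543 -0.1124  0.1156] yaw -6.75 tilt [-2.3e-03  7.0e-04 -1.0e+00] -> d [11.47 -5.51  4.44] twist -0.05
t 19.05 pos [ 0.5543 -0.1124  0.1156] yaw -6.75 tilt [-2.3e-03  7.0e-04 -1.0e+00] -> d [ 1.147e+01 -1.000e-02  4.440e+00] twist -0.05
box [[0.875, -0.142, 0.15], [0.754, -0.133, 0.169], [0.587, -0.059, 0.519]]
```

The drawer panel is flush with the unit's front (inner face about -0.061 against -0.060), so it is shut. The toggle comes next.

>>> {"name": "step_arm", "arguments": {
  "motion": [
    [0,0,-1,-2,0],
    [0,1,-3,-2,0],
    [0,4,-5.5,-2,0],
    [0,8,-5.5,-2,0],
    [0,11.5,-5.5,-2,0],
    [0,11.5,-5.5,-2,0],
    [0,11.5,-5.5,-2,0],
    [0,11.5,-5.5,1,0],
    [0,11.5,-5.5,3.5,0],
    [0,11.5,-5.5,4.4,0],
    [0,11.5,-5.5,4.4,0],
    [0,11.5,-5.5,4.4,0]
  ]
}}

```text
time: 20.25
tool_pos: [0.6757, -0.0717, 0.074]
tcp_rot: [-3.136, 0.185, -0.001]
wrist_force: [-0.5, -0.2, -0.5]
width: -0.001
grip_force: 0.0
```

>>> {"name": "step_arm", "arguments": {
  "motion": [
    [0,0,0.8,0,0],
    [0,0,1.4,0,0],
    [0,0,1.8,0,0],
    [0,0,2.2,0,0],
    [0,0,2.6,0,0],
    [0,0,3.0,0,0],
    [0,0,3.4,0,0],
    [0,0,3.4,0,0]
  ]
}}

```text
time: 21.05
tool_pos: [0.6711, -0.1065, 0.0726]
tcp_rot: [3.135, -0.186, -0.002]
wrist_force: [0.5, -1.0, -0.2]
width: -0.002
grip_force: 0.0
```

>>> {"name": "step_arm", "arguments": {
  "motion": [
    [0,0,0.3,0,0],
    [0,0,0.6,0,0],
    [0,0,0.9,0,0],
    [0,0,1.2,0,0],
    [0,0,1.2,0,0]
  ]
}}

```text
time: 21.55
tool_pos: [0.6703, -0.1178, 0.0733]
tcp_rot: [3.136, -0.186, -0.0]
wrist_force: [-0.7, 1.1, -0.5]
width: -0.001
grip_force: 0.0
```

Run:
```python
from h import *
s=bot.read_state(); print(L(s["tool_pos"]),s["wrist_force"])
im,d=grab("wrist"); im,d,P=cloud("wrist"); I=im.astype(int); m=(I[...,0]-I[...,1]>60)&(P[...,2]>.088)&(P[...,2]<.15); q=P[m]; l=np.array([L(k) for k in q])
k=(abs(l[:,0]+.016)<.03)&(abs(l[:,1])<.05); print(k.sum(),l[k].mean(0),np.percentile(l[k],[2,98],axis=0),q[k,2].max())
cv2.imwrite("pics/t1.png",im[...,::-1])
```

```text
[-0.01475395  0.01316988] [-0.68165128  1.12686067 -0.50830382]
199 [-0.01481788 -0.01022575] [[-0.01866642 -0.01426303]
 [-0.0112777  -0.00644575]] 0.1316765818876801
```

>>> {"name": "step_arm", "arguments": {
  "motion": [
    [0,0,-1,0,0],
    [0,0,-3,0,0],
    [0,0,-3,0,0],
    [0,0,-3,-3,0],
    [0,0,-3,-7,0],
    [0,-4,-3,-9,0],
    [0,-8,-3,-9,0],
    [0,-11,-3,-9,0],
    [0,-11,-3,-9,0],
    [0,-11,-3,-9,0],
    [0,-11,-3,-9,0]
  ]
}}

```text
time: 22.7
tool_pos: [0.5659, -0.0743, 0.1637]
tcp_rot: [3.136, -0.184, 0.002]
wrist_force: [-0.6, 0.4, 0.1]
width: -0.002
grip_force: 0.0
```

Run:
```python
from h import *
im,d=grab("wrist"); im2,_=grab("scene"); cv2.imwrite("pics/f.png",np.hstack([cv2.resize(im[:250,120:520],(480,300)),cv2.resize(im2[90:240,240:400],(320,300))])[...,::-1])
s=bot.read_state(); print(s["time"],s["wrist_force"],s["tool_pos"])
```

```text
22.8 [0.35674565 0.52185595 0.85860863] [ 0.5658591  -0.07451301  0.16339242]
```

View pics/f.png

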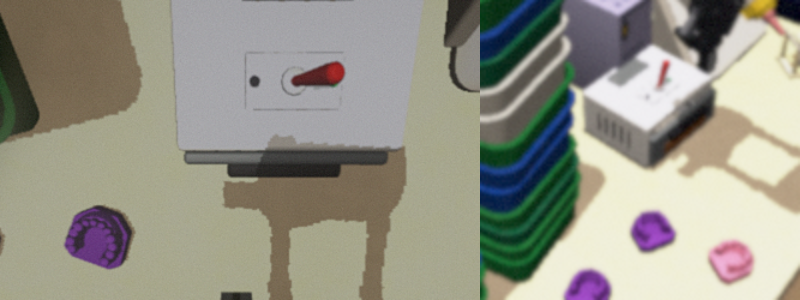

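The toggle now leans over the green dot (tip at (335,73)), the drawer is flush along (285,157), and the robot touches nothing.

```bash
python3 -c "
from workcell import bot
print(bot.finish_job())"
```

```text
the job is handed in; nothing more can be done
None
```

The white cast stands upright in the drawer, the drawer was then pushed fully shut, and the toggle was flipped to the green-dot side; the yellow casts were not touched, and the job was handed in at about 23 s.

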